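# Dot two lids in the slide jig

## Robot

A 6-joint arm with a two-finger parallel gripper is mounted at the origin on the work surface. World frame = base frame: x ahead of the robot, y to its left, z up, the work surface at z = 0. Lengths are in mm, angles in rad, forces in N, time in s.
With the tool pointing down it reaches from about 275 to 825 mm from the base axis. Payload 4.9 kg.
Tool frame: the origin (TCP) lies on the mounting face of the last link; the fingertips stand 173 mm ahead of it and the grasp point (between the pads) lies 155 mm ahead of it; z points along the fingers, x is the direction in which the jaws open and shut, and the axes are right-handed (so a half turn about z gives the same grasp; the last joint's range is limited). The gripper opens to 85 mm and grips with 20 to 120 N. Pads are 22 mm wide; open, the fingers measure 114 mm over their backs; the gripper's body (76 mm by 85 mm) begins 54 mm behind the grasp point. The pads swing forward as they close: fully open they stand 13 mm farther back than shut.
Start: joints at [0.991, 0.326, -0.193, 1.052, 0, 1.437], TCP at [237.146, 496.267, 404.681] pointing down, gripper open.
Joint ranges: [-2.65, 2.65], [-0.97, 1.79], [-1.3, 1.35], [-1.93, 2.1], [-1.47, 1.37], [-3.14, 3.14]. Speed limits (rad/s): [2.57, 2.57, 3.14, 3.14, 3.14, 3.14].

## Interface

Orientations are given as a rotation vector (axis times angle).
In Python, from plant import ctrl gives the robot as it stands.
- The arm moves only by the shell command python3 -m inch 'ROWS' [FORCE]. ROWS is JSON, a list of rows, each an object of numbers: "x", "y", "z": the shift along the tool's x, y, z in cm; "ax", "ay", "az": the turn, a rotation vector about the tool's x, y, z in degrees; "jaw": the finger opening in cm, from 0 to 8.54. In form: [{"x": .., "y": .., "z": .., "ax": .., "ay": .., "az": .., "jaw": ..}, ...]. A call has 1 to 8 rows; each row shifts and turns the pose as measured when the row begins, along the tool's axes as they then stand; what a row does not reach is not made up. A row lasts 1/10 s, in which the tool goes at most 50 mm and 8.59 degrees, less where a joint would pass 70% of its speed; a pose out of reach is approached as far as the arm can. A call with a gripper value outside its range is refused whole. The fingers move at their own pace and stop on an object; FORCE is the grip in N (left out, the last holds). Time passes only in rows, so rows that do not move let the fingers close. It gives the time, the measured TCP pose, the force and the opening at its end, in the units of the state.
- ctrl.sense(): the state, without advancing time (a new reading comes with each control period).
- ctrl.grab_frame(name): name is "scene" or "top" or "wrist"; returns the picture (384x512x3 uint8, red, green, blue); there is no depth.
- ctrl.camera_params(name): a dict with "fx", "fy", "cx", "cy" (pixels), "R" (3x3) and "t" (3): a world point X has camera coordinates R X + t; the wrist camera has in their place "T_tool_cam" (4x4, takes a point from camera to tool coordinates, whose origin is the TCP and whose axes are the tool frame's). Camera axes: x right, y down, z forward; pixel columns grow to the right and rows downward; lengths in mm; the calibration is good to about 2 mm. A picture is of the moment at which its call begins: read the wrist's pose just before it. camera_params takes no time and is no camera call.
- ctrl.hand_in(): hands the job in, once; it reports no verdict.
The state is a dict: "time_s": time; "joint_pos": joint angles; "dq": joint speeds; "tau": joint torques, N m; "eef_pos": TCP position; "orientation": TCP orientation; "ft_force": force on the tool from outside, world axes, zero at the start; "ft_torque": the same for the moment, N m; "finger_gap": finger opening in mm.
Only numpy, scipy, OpenCV 4.12 (cv2) and the standard library are available. Lean on these libraries where they do the work, as an engineer would, in place of code of your own. Each camera call takes 0.05 s, during which the arm holds its last target. There are 200 camera calls.

## Task

Two tin lids in the sliding tray need their use-by dot: slide the tray by its finger well until the square lid's raised centre disc is under the fixed pin, press the pin's cap down until the pin meets the disc and let it spring back up, then do the same for the small round lid and leave that lid under the raised pin. The pin must strike nothing but these two discs, and the tray must not be slid while the pin is down. Do not touch the lids with the gripper, leave all four lids flat in their nests, and do not disturb the things around the jig.

Things in the scene. Friction and masses are not known exactly. Their poses are not given: they have to be found in the camera images.
- jig: Grey base plate of the jig, 260 x 270 x 12 mm, fixed to the shelf; origin at the centre of its underside; x axis away from the robot (yawed up to 0.25 rad), y to its left. It carries a grey plastic tray on two crossed slides, along jig x and jig y; the tray never turns relative to the jig.
- bridge (a joint): Lower slide: how far the tray stands along jig x from its middle, m, -0.055 to 0.055; 0 at the start. Stays where it is left: 1.5 N of friction, 12 N per m/s of damping.
- tray (a joint): Upper slide: how far the tray stands along jig y from its middle, m, -0.055 to 0.055; 0 at the start. Same friction and damping as the lower slide.
- tray_mid (a point): Centre of the four nests, at the nest floor, 33 mm above the work surface; axes as the jig's. The tray is a 125 mm square with 2 x 2 square nests, 55 mm wide inside, their centres 30 mm to each side of this point in jig x and y; nest walls 5 mm thick, 9 mm high, with tops 42 mm above the work surface.
- well (a point): Centre of the finger well's mouth, 120 mm from tray_mid towards the robot along jig -x, axes as the jig's. The well is an open square box fixed to the tray, 48 mm wide inside, 5 mm walls, rim 64 mm above the work surface, inner floor 33 mm above it. Closed fingers lowered into it can push the tray any way against its walls.
- pin_tip (a point): Lower end of the vertical steel pin, 8 mm diameter, 54 mm above the work surface when up, 9 mm above the lids' discs. The pin hangs from an arm (16 mm wide, top 118 mm above the work surface) of a fixed dark steel stand behind the jig; its place over the jig differs from start to start. Body of the pin and cap together: pin.
- cap_top (a point): Centre of the top of the pin's black round cap, 32 mm across, 158 mm above the work surface when up; straight over the pin tip.
- pin (a joint): How far the pin is pressed down, m: 0 up, 0.014 at its stop. The spring pushes back with about 1 N at the top and 100 N/m more, so some 2 N when it meets a disc; press with 5 N or more there. It meets a lid's disc at about 0.009; beyond 0.012 it has missed the lids.
- lid_square: Copper-toned steel square lid, 46 x 46 x 10 mm. Origin at the centre of its underside, z up. Loose, lies flat in one of the four nests of the tray (any of them). Raised disc 16 mm across and 2 mm high in the middle of its top, top of the disc 12 mm above the origin.
- lid_small: Copper-toned steel small round lid, 30 mm across, 10 mm high. Origin at the centre of its underside, z up. Loose, lies flat in one of the four nests of the tray (any of them). Raised disc 16 mm across and 2 mm high in the middle of its top, top of the disc 12 mm above the origin.
- lid_round_a: Copper-toned large round lid, 50 mm across, 10 mm high, not to be marked. Origin at the centre of its underside, z up. Loose, lies flat in one of the four nests of the tray (any of them). Raised disc 16 mm across and 2 mm high in the middle of its top, top of the disc 12 mm above the origin.
- lid_round_b: Another large round lid like lid_round_a, not to be marked. Origin at the centre of its underside, z up. Loose, lies flat in one of the four nests of the tray (any of them). Raised disc 16 mm across and 2 mm high in the middle of its top, top of the disc 12 mm above the origin.
- caddy: Copper-toned round tea caddy, 75 mm across, 117 mm high, left of the jig (jig +y side); origin at the centre of its underside. Bystander.
- opener: Black silicone jar opener, low dome 90 mm across, 24 mm high, right of the jig; origin at the centre of its underside. Bystander.
- grinder: Glass pepper grinder with steel top, 50 mm across, 137 mm high, right of the jig; origin at the centre of its underside. Bystander.
- jar: Glass jar, 70 mm across, 95 mm high, left of the jig; origin at the centre of its underside. Bystander.
There are look-alikes about, which are no part of the job. Leave any pink look-alike of the lid_square alone.

How it is judged (in metres and radians):
On the way, in this order (a step that is already met when the one before it is completed fails the run):
1. the pin is pressed onto the square lid's disc (contact force between pin and lid_square above 1 N and horizontal distance between pin_tip and lid_square below 0.008 m), for 0.1 s.
2. then the pin is up again (value of joint pin below 0.002 m), for 0.1 s.
3. then the pin is pressed onto the small round lid's disc (contact force between pin and lid_small above 1 N and horizontal distance between pin_tip and lid_small below 0.008 m), for 0.1 s.
At the end, for the whole second after the job is handed in: The small round lid's centre is within 8 mm of the pin's axis, the pin is up (within 2 mm), the tray is at rest, and all four lids lie flat in the tray's nests (horizontal distance between pin_tip and lid_small below 0.008 m and value of joint pin below 0.002 m and velocity of joint bridge between -0.01 and 0.01 m/s and velocity of joint tray between -0.01 and 0.01 m/s and z of lid_square in the frame of tray_mid between -0.004 and 0.004 m and horizontal distance between each of lid_square, lid_small, lid_round_a, lid_round_b and tray_mid below 0.062 m and angle between each of lid_square, lid_small, lid_round_a, lid_round_b's own z axis and vertical below 0.1 rad and z of lid_small in the frame of tray_mid between -0.004 and 0.004 m and z of lid_round_a in the frame of tray_mid between -0.004 and 0.004 m and z of lid_round_b in the frame of tray_mid between -0.004 and 0.004 m); the robot touches nothing.
It fails at once if the pin strikes a large round lid, or a lid beside its disc (more than 9 mm off centre) (contact force between pin and lid_round_a above 1 N or contact force between pin and lid_round_b above 1 N or (contact force between pin and lid_square above 1 N and horizontal distance between pin_tip and lid_square above 0.009 m) or (contact force between pin and lid_small above 1 N and horizontal distance between pin_tip and lid_small above 0.009 m)).
It fails at once if the pin is driven down past the lids, more than 12 mm (value of joint pin above 0.012 m).
It fails at once if the tray is slid (faster than 30 mm/s) while the pin is more than 6 mm down (value of joint pin above 0.006 m and (velocity of joint any of bridge, tray above 0.03 m/s or velocity of joint any of bridge, tray below -0.03 m/s)).
It fails at once if the gripper touches a lid (more than 1 N) (contact force between the fingers and lid_square above 1 N or contact force between the fingers and lid_small above 1 N or contact force between the fingers and lid_round_a above 1 N or contact force between the fingers and lid_round_b above 1 N).
It fails at once if a thing beside the jig is moved more than 30 mm or tipped (distance of any of caddy, opener, grinder, jar from where it was at the start of the episode above 0.03 m or angle between any of caddy, opener, grinder, jar's own z axis and vertical above 0.3 rad).
It also fails if it takes over 56 s, if anything falls off the work surface, if the arm or the gripper's body presses on something with over 40 N, if the wrist force passes 120 N, or if a joint passes its speed limit or range.

## Working session

There is one attempt and no reset: what is moved stays moved. The work goes in short steps, Python scripts to look and compute and a shell command to move; the robot and the scene stay as the last step left them, time stands still between calls to the robot, and variables do not carry over. Pictures are saved under pics/ and viewed, about 8 in all and at most 12, crops included, and the job is handed in when it is done.

```bash
mkdir -p pics; ls; python3 - <<'E'
from plant import ctrl
import cv2,numpy as np
s=ctrl.sense();print(s)
for n in("scene","top","wrist"):
    f=ctrl.grab_frame(n);cv2.imwrite(f"pics/{n}0.png",f[:,:,::-1])
    print(n,ctrl.camera_params(n))
a=cv2.imread("pics/scene0.png");b=cv2.imread("pics/top0.png")
E
```

```text
pics
{'time_s': 0.0, 'joint_pos': array([ 9.90806981e-01,  3.26949212e-01, -1.93585781e-01,  1.05200702e+00,
        3.65274249e-05,  1.43662882e+00]), 'dq': array([-8.41178354e-04,  7.19752309e-04, -9.32586146e-04,  2.28731486e-04,
        3.47801787e-05, -6.46047443e-04]), 'tau': array([-1.47373623e-03, -4.43398547e+01,  2.62437487e+01,  1.54275825e-02,
       -1.19796277e-04, -9.11729785e-06]), 'eef_pos': array([236.97115066, 496.01497044, 403.89795559]), 'orientation': array([ 2.65698550e+00,  1.67501633e+00, -2.51768231e-03]), 'ft_force': array([ 0.65690537,  0.08182541, -0.00664482]), 'ft_torque': array([-0.0006593 , -0.0465405 , -0.05670196]), 'finger_gap': 85.45689732404436}
scene {'fx': 379.63615374406595, 'fy': 379.63615374406595, 'cx': 251.56521749310693, 'cy': 192.56536060084326, 'R': array([[ 6.44583291e-01,  7.64533968e-01, -4.38906947e-04],
       [ 5.90482790e-01, -4.98204170e-01, -6.34919428e-01],
       [-4.85636135e-01,  4.08999288e-01, -7.72578234e-01]]), 't': array([-390.37773191, -243.76090718, 1147.99754756])}
top {'fx': 467.6271840562509, 'fy': 467.6271840562509, 'cx': 254.57974106646788, 'cy': 197.38578058950887, 'R': array([[ 0.02572023, -0.99965254,  0.00576739],
       [-0.98331921, -0.02633831, -0.17997119],
       [ 0.18006056, -0.00104229, -0.98365497]]), 't': array([  16.46919762,  593.59838411, 1040.48550324])}
wrist {'fx': 311.7528474664558, 'fy': 311.7528474664558, 'cx': 252.65579846535118, 'cy': 191.56149866612876, 'T_tool_cam': array([[ 9.99999931e-01, -3.70465932e-04, -1.15142282e-05,
        -2.94490902e-01],
       [ 3.60258668e-04,  9.64206379e-01,  2.65152653e-01,
        -6.71993340e+01],
       [-8.71279327e-05, -2.65152639e-01,  9.64206446e-01,
         3.02581073e+01],
       [ 0.00000000e+00,  0.00000000e+00,  0.00000000e+00,
         1.00000000e+00]])}
```

View pics/top0.png

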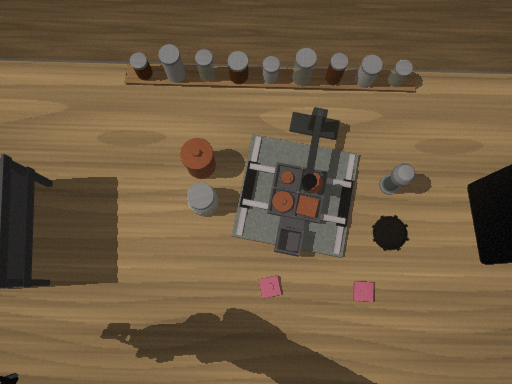

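View pics/scene0.png

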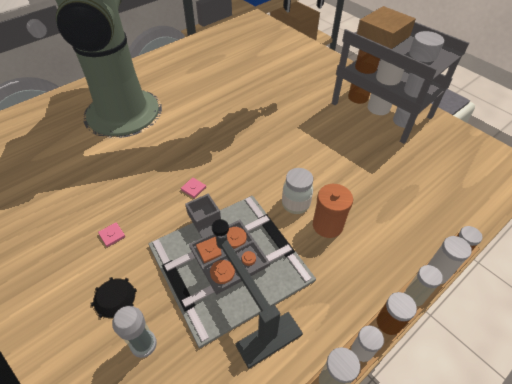

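Top picture: the small round lid is at (288,177), large round lids at (283,201) and (313,181, partly under the cap), the square lid at (308,206), cap about (309,181) and well (289,241). Pink look-alikes lie at (270,287) and (363,291) and are ruled out. One close crop will check this.

```bash
cat > h.py <<'E'
import numpy as np,cv2
from plant import ctrl
def ray(n,uv,z):
    c=ctrl.camera_params(n);R=c["R"];t=c["t"];o=-R.T@t
    d=R.T@np.array([(uv[0]-c["cx"])/c["fx"],(uv[1]-c["cy"])/c["fy"],1])
    return (o+d*(z-o[2])/d[2])[:2]
def proj(n,X):
    c=ctrl.camera_params(n);p=c["R"]@np.array(X,float)+c["t"]
    return np.array([c["fx"]*p[0]/p[2]+c["cx"],c["fy"]*p[1]/p[2]+c["cy"]])
def blobs(m,mina=30):
    n,l,s,c=cv2.connectedComponentsWithStats(m.astype(np.uint8))
    return [(c[i].round(1),s[i]) for i in range(1,n) if s[i,4]>=mina]
E
python3 - <<'E'
from h import *
a=cv2.imread("pics/top0.png");b=cv2.imread("pics/scene0.png")
for n,im,(x0,y0,x1,y1) in(("top",a,(225,125,370,265)),("scene",b,(145,185,315,345))):
    h=cv2.cvtColor(im,cv2.COLOR_BGR2HSV)
    m=(h[...,0]<13)&(h[...,1]>130)&(h[...,2]>60)
    m2=np.zeros_like(m);m2[y0:y1,x0:x1]=m[y0:y1,x0:x1]
    for c,s in blobs(m2):print(n,"copper",c,s,ray(n,c,43).round(1))
    k=np.zeros_like(m);k[y0:y1,x0:x1]=(h[...,2]<22)[y0:y1,x0:x1]
    for c,s in blobs(k):print(n,"dark",c,s,ray(n,c,158).round(1))
A=cv2.resize(a[130:262,230:365],None,fx=3.8,fy=3.8,interpolation=cv2.INTER_CUBIC)
cv2.imwrite("pics/crop1.png",A);print(A.shape)
E
```

```text
top copper [286.7 177.2] [281 172  12  12 115] [645.9 -43.2]
top copper [316.7 183.7] [308 173  15  20 125] [ 632.  -114.8]
top copper [282.2 201.1] [272 191  21  21 337] [587.8 -33.4]
top copper [307. 206.] [296 195  23  23 371] [577.6 -92. ]
scene copper [235.9 236.3] [227 227  19  21 310] [591.2 -31.8]
scene copper [208.5 249.5] [196 237  25  26 389] [579.7 -96. ]
scene copper [248.3 257.9] [242 251  14  14 151] [648.7 -45.1]
scene copper [221.9 271.4] [210 260  25  24 448] [ 638.2 -105.3]
(502, 513, 3)
```

View pics/crop1.png

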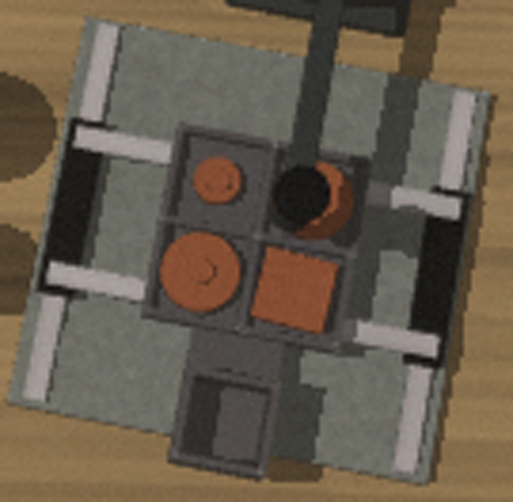

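The crop confirms it: the square lid is in the near-right nest, small round far-left, and the large rounds near-left and far-right (the latter under the cap).

```bash
python3 - <<'E'
from h import *
f=lambda p:((np.array(p)+.5)/3.8-.5+np.array([230,130]))
J=[ray("top",f(p),12) for p in [(90,20),(492,92),(430,483),(10,403)]]
T=[ray("top",f(p),42) for p in [(178,123),(368,155),(335,345),(143,317)]]
W=[ray("top",f(p),64) for p in [(187,368),(281,382),(266,479),(168,462)]]
for n,Q in(("jig",J),("tray",T),("well",W)):
    Q=np.array(Q);dx=Q[0]+Q[1]-Q[2]-Q[3];dy=Q[0]+Q[3]-Q[1]-Q[2]
    print(n,Q.mean(0).round(1),np.arctan2(dx[1],dx[0]),np.arctan2(-dy[0],dy[1]),np.hypot(*dx)/2,np.hypot(*dy)/2)
p1=ray("top",f((302,194)),158);p2=ray("scene",(220.5,228),158);print("cap",p1,p2)
p=(p1+p2)/2
for z in(54,158):print(z,proj("scene",[*p,z]),proj("top",[*p,z]))
b=cv2.imread("pics/scene0.png")[190:300,160:300]
A=cv2.resize(b,None,fx=5,fy=5,interpolation=cv2.INTER_CUBIC);cv2.imwrite("pics/crop2.png",A)
E
```

```text
jig [611.2 -70.8] -0.1685994297127443 -0.15948278577696126 257.2214741814613 267.1894996800422
tray [612.7 -68.2] -0.16208940634824767 -0.13244241184346053 124.37674898966792 120.51080386213057
well [492.5 -48.9] -0.16345714423274355 -0.1339338210936304 58.32582929837071 58.24235895919888
cap [613.1323395  -82.96065133] [619.60341583 -85.54768835]
54 [223.29912033 255.41337504] [304.32875589 188.8767871 ]
158 [219.99276907 226.4910818 ] [309.71938396 179.21644126]
```

View pics/crop2.png

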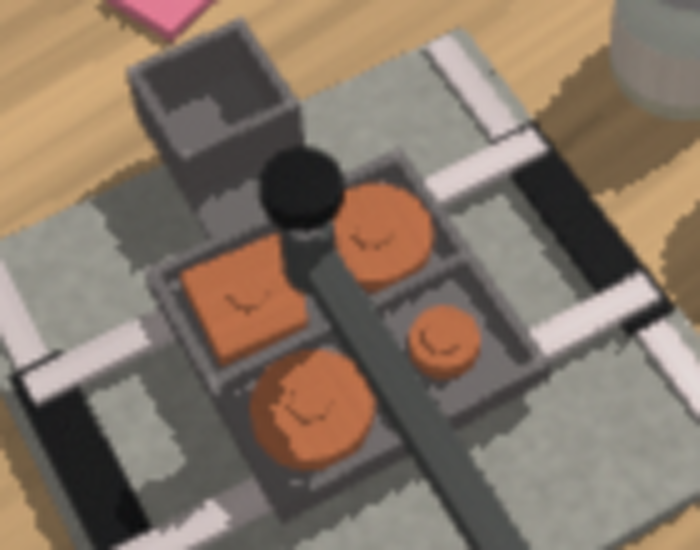

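```bash
python3 -m inch '[{"az":-8.2,"jaw":0},{"az":-8.2,"jaw":0},{"x":-4.1,"y":2.8,"jaw":0},{"x":-4.1,"y":2.8},{"x":-4.1,"y":2.8},{"x":-4.1,"y":2.8},{"x":-4.1,"y":2.8},{"x":-4.1,"y":2.8}]'
python3 -m inch '[{"x":-4.1,"y":2.8},{"x":-4.1,"y":2.8},{"x":-4.1,"y":2.8},{"x":-4.1,"y":2.8},{"x":0}]'
cat >> h.py <<'E'
from scipy.spatial.transform import Rotation as Ro
YAW=-0.16
EX=np.array([np.cos(YAW),np.sin(YAW)]);EY=np.array([-np.sin(YAW),np.cos(YAW)])
def go(tx,ty,tipz):
    s=ctrl.sense();R=Ro.from_rotvec(s["orientation"]).as_matrix();p=s["eef_pos"]
    tip=p+R@[0,0,173]
    yaw=np.degrees(np.arctan2(R[1,1],R[0,1]))-np.degrees(YAW)
    print("t",round(s["time_s"],2),"tip",tip.round(1),"gap",s["finger_gap"].round(1),"F",s["ft_force"].round(1),"az need",round(yaw,2),"tilt",R[:,2].round(3),
     "move cm",(R.T@(np.array([tx,ty,tipz])-tip)/10).round(2))
E
python3 -c "
from h import *
go(493,-50,100)"
```

```text
invalid input
invalid input
Traceback (most recent call last):
  File "h.py", line 20, in go
    print("t",round(s["time_s"],2),"tip",tip.round(1),"gap",s["finger_gap"].round(1),"F",s["ft_force"].round(1),"az need",round(yaw,2),"tilt",R[:,2].round(3),
                                                            ^^^^^^^^^^^^^^^^^^^^^
AttributeError: 'float' object has no attribute 'round'
```

```bash
sed -i 's/s\["finger_gap"\].round(1)/round(s["finger_gap"],1)/' h.py
python3 -m inch '[{"x":0,"y":0,"z":0,"ax":0,"ay":0,"az":-8.2,"jaw":0},{"x":0,"y":0,"z":0,"ax":0,"ay":0,"az":-8.2,"jaw":0},{"x":-4.1,"y":2.8,"z":0,"ax":0,"ay":0,"az":0,"jaw":0},{"x":-4.1,"y":2.8,"z":0,"ax":0,"ay":0,"az":0,"jaw":0}]'
python3 -c "
from h import *
go(493,-50,100)"
```

```text
time_s: 0.55
eef_pos: [279.3, 408.6, 402.3]
orientation: [-2.369, -2.063, 0.003]
ft_force: [0.3, -0.0, 0.5]
finger_gap: 28.0
t 0.55 tip [279.  408.4 229.3] gap 28.0 F [ 0.3 -0.   0.5] az need 1.26 tilt [-0.002 -0.001 -1.   ] move cm [-42.44  27.53  12.94]
```

```bash

python3 -m inch '[{"x":-4.1,"y":2.7,"z":0,"ax":0,"ay":0,"az":1.2,"jaw":0},{"x":-4.1,"y":2.7,"z":0,"ax":0,"ay":0,"az":0,"jaw":0},{"x":-4.1,"y":2.7,"z":0,"ax":0,"ay":0,"az":0,"jaw":0},{"x":-4.1,"y":2.7,"z":0,"ax":0,"ay":0,"az":0,"jaw":0},{"x":-4.1,"y":2.7,"z":0,"ax":0,"ay":0,"az":0,"jaw":0},{"x":-4.1,"y":2.7,"z":0,"ax":0,"ay":0,"az":0,"jaw":0},{"x":-4.1,"y":2.7,"z":0,"ax":0,"ay":0,"az":0,"jaw":0},{"x":-4.1,"y":2.7,"z":0,"ax":0,"ay":0,"az":0,"jaw":0}]'
python3 -m inch '[{"x":-4.1,"y":2.7,"z":2,"ax":0,"ay":0,"az":0,"jaw":0},{"x":-3,"y":1.5,"z":2,"ax":0,"ay":0,"az":0,"jaw":0},{"x":0,"y":0,"z":0,"ax":0,"ay":0,"az":0,"jaw":0}]'
python3 -c "
from h import *
go(493,-50,100)"
```

```text
time_s: 1.35
eef_pos: [442.3, 42.1, 401.9]
orientation: [2.386, 2.043, -0.002]
ft_force: [2.0, 0.6, -0.2]
finger_gap: 0.0
time_s: 1.65
eef_pos: [474.1, -38.9, 363.2]
orientation: [2.391, 2.03, 0.002]
ft_force: [-1.0, 0.6, 0.3]
finger_gap: 0.1
t 1.65 tip [474.7 -39.4 190.2] gap 0.1 F [-1.   0.6  0.3] az need -0.17 tilt [ 0.004 -0.003 -1.   ] move cm [-0.73  1.94  9.03]
```

```bash

python3 -m inch '[{"x":-0.4,"y":1,"z":4.5,"ax":0,"ay":0,"az":0,"jaw":0},{"x":-0.3,"y":0.9,"z":4.5,"ax":0,"ay":0,"az":0,"jaw":0},{"x":0,"y":0,"z":0,"ax":0,"ay":0,"az":0,"jaw":0}]'
python3 - <<'E'
from h import *
go(493,-50,44)
a=ctrl.grab_frame("wrist")[:,:,::-1];b=ctrl.grab_frame("scene")[:,:,::-1]
b=cv2.resize(b[140:320,130:330],(427,384),interpolation=cv2.INTER_CUBIC)
o=np.hstack([a,b]);o=cv2.resize(o,(800,int(800*384/939)));cv2.imwrite("pics/c3.png",o)
E
```

```text
time_s: 1.95
eef_pos: [493.2, -50.2, 272.2]
orientation: [2.393, 2.026, 0.005]
ft_force: [-1.3, 1.3, -1.1]
finger_gap: 0.1
t 1.95 tip [494.3 -50.7  99.2] gap 0.1 F [-1.3  1.3 -1.1] az need -0.34 tilt [ 0.007 -0.003 -1.   ] move cm [ 0.05 -0.18  5.52]
```

View pics/c3.png

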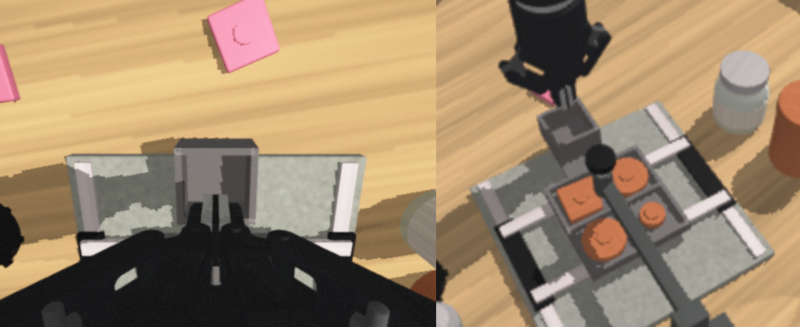

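```bash

python3 -m inch '[{"x":0,"y":-0.2,"z":2.8,"ax":0,"ay":0,"az":0,"jaw":0},{"x":0,"y":0,"z":2.8,"ax":0,"ay":0,"az":0,"jaw":0},{"x":0,"y":0,"z":0,"ax":0,"ay":0,"az":0,"jaw":0},{"x":0,"y":0.6,"z":0,"ax":0,"ay":0,"az":0,"jaw":0},{"x":0,"y":0.6,"z":0,"ax":0,"ay":0,"az":0,"jaw":0},{"x":0,"y":0.6,"z":0,"ax":0,"ay":0,"az":0,"jaw":0}]'
python3 -c "
from h import *
go(*(np.array([493,-50])+44*EX),44)"
python3 -m inch '[{"x":0,"y":0.6,"z":0,"ax":0,"ay":0,"az":0,"jaw":0},{"x":0,"y":0.6,"z":0,"ax":0,"ay":0,"az":0,"jaw":0},{"x":0,"y":0.6,"z":0,"ax":0,"ay":0,"az":0,"jaw":0},{"x":0,"y":0.6,"z":0,"ax":0,"ay":0,"az":0,"jaw":0},{"x":0,"y":0,"z":0,"ax":0,"ay":0,"az":0,"jaw":0}]'
python3 -c "
from h import *
go(*(np.array([493,-50])+44*EX),44)"
```

```text
time_s: 2.65
eef_pos: [514.8, -50.5, 233.3]
orientation: [2.375, 2.023, 0.023]
ft_force: [-2.5, 0.5, -0.8]
finger_gap: -0.1
t 2.65 tip [519.1 -51.7  60.4] gap -0.1 F [-2.5  0.5 -0.8] az need 0.0 tilt [ 0.025 -0.007 -1.   ] move cm [-0.25  1.75  1.68]
time_s: 3.15
eef_pos: [542.9, -55.2, 236.9]
orientation: [2.372, 2.02, 0.028]
ft_force: [-0.6, 0.4, 0.7]
finger_gap: 0.1
t 3.15 tip [548.1 -56.5  63.9] gap 0.1 F [-0.6  0.4  0.7] az need 0.0 tilt [ 0.03  -0.008 -1.   ] move cm [-0.23 -1.21  1.96]
```

```bash

python3 - <<'E'
from h import *
go(*(np.array([493,-50])+44*EX),44)
b=ctrl.grab_frame("scene")[:,:,::-1];b0=b[150:310,140:320]
a=ctrl.grab_frame("top")[:,:,::-1][120:280,225:385]
o=np.hstack([cv2.resize(b0,(432,384),interpolation=cv2.INTER_CUBIC),cv2.resize(a,(368,384),interpolation=cv2.INTER_CUBIC)]);cv2.imwrite("pics/c4.png",o)
go(*(np.array([493,-50])+44*EX),44)
E
```

```text
t 3.15 tip [548.1 -56.5  63.9] gap 0.1 F [-0.6  0.4  0.7] az need 0.0 tilt [ 0.03  -0.008 -1.   ] move cm [-0.23 -1.21  1.96]
t 3.25 tip [547.2 -56.3  63.7] gap 0.2 F [-0.5 -0.5 -0. ] az need 0.01 tilt [ 0.029 -0.008 -1.   ] move cm [-0.24 -1.11  1.94]
```

View pics/c4.png

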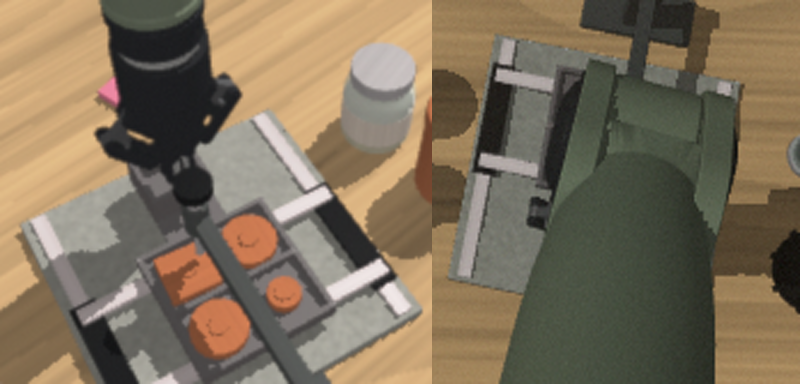

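```bash
cat >> h.py <<'E'
def cop(n="scene",im=None,lo=50):
    im=ctrl.grab_frame(n)[:,:,::-1] if im is None else im
    h=cv2.cvtColor(np.ascontiguousarray(im),cv2.COLOR_BGR2HSV)
    m=(h[...,0]<13)&(h[...,1]>130)&(h[...,2]>lo)
    k=np.zeros_like(m);k[215:330,160:300]=m[215:330,160:300]
    out=[(c,s,ray(n,c,43)) for c,s in blobs(k)]
    P=np.array([616,-84])
    for c,s,r in out: d=P-r;print(c,s[2:],r.round(1),"to pin jig",round(d@EX,1),round(d@EY,1))
E
python3 - <<'E'
from h import *
cop(im=cv2.imread("pics/scene0.png"));print();cop()
E
```

```text
[235.9 236.3] [ 19  21 310] [591.2 -31.8] to pin jig 32.8 -47.6
[208.5 249.5] [ 25  26 389] [579.7 -96. ] to pin jig 33.9 17.6
[248.3 257.9] [ 14  14 151] [648.7 -45.1] to pin jig -26.1 -43.6
[221.9 271.4] [ 25  24 448] [ 638.2 -105.3] to pin jig -25.3 17.5

[244.2 249.4] [ 22  22 354] [627.7 -38.7] to pin jig -4.3 -46.5
[217.5 263.8] [ 28  26 436] [ 618.8 -101.7] to pin jig -5.5 17.1
[257.7 272.1] [ 14  15 162] [685.6 -51.4] to pin jig -63.6 -43.3
[230.9 286.4] [ 25  24 481] [ 675.3 -111.5] to pin jig -62.9 17.7
```

```bash

python3 -m inch '[{"x":0,"y":-0.6,"z":0,"ax":1.7,"ay":0,"az":0,"jaw":0},{"x":0,"y":0,"z":0,"ax":0,"ay":0,"az":0,"jaw":0},{"x":0,"y":0,"z":1,"ax":0,"ay":0,"az":0,"jaw":0},{"x":0,"y":0,"z":1,"ax":0,"ay":0,"az":0,"jaw":0},{"x":0,"y":0,"z":0.5,"ax":0,"ay":0,"az":0,"jaw":0},{"x":0,"y":0,"z":0,"ax":0,"ay":0,"az":0,"jaw":0}]'
python3 -c "
from h import *
go(530,-56,44);cop()"
```

```text
time_s: 3.9
eef_pos: [536.2, -54.1, 209.1]
orientation: [2.389, 2.034, -0.0]
ft_force: [-0.7, 0.1, 0.1]
finger_gap: -0.2
t 3.9 tip [536.6 -54.7  36.1] gap -0.2 F [-0.7  0.1  0.1] az need -0.01 tilt [ 0.002 -0.003 -1.   ] move cm [-0.24 -0.63 -0.79]
[244.2 249.4] [ 22  22 354] [627.7 -38.7] to pin jig -4.3 -46.5
[217.5 263.8] [ 28  26 436] [ 618.8 -101.7] to pin jig -5.5 17.1
[257.7 272.1] [ 14  15 163] [685.6 -51.4] to pin jig -63.6 -43.3
[230.9 286.4] [ 25  24 481] [ 675.3 -111.5] to pin jig -62.9 17.7
```

```bash

python3 -m inch '[{"x":0.4,"y":0,"z":-0.4,"ax":0,"ay":0,"az":0,"jaw":0},{"x":0.5,"y":0,"z":0,"ax":0,"ay":0,"az":0,"jaw":0},{"x":0.5,"y":0,"z":0,"ax":0,"ay":0,"az":0,"jaw":0},{"x":0.5,"y":0,"z":0,"ax":0,"ay":0,"az":0,"jaw":0},{"x":0,"y":0,"z":0,"ax":0,"ay":0,"az":0,"jaw":0},{"x":0,"y":0,"z":0,"ax":0,"ay":0,"az":0,"jaw":0}]'
python3 -c "
from h import *
go(530,-56,44);cop()"
```

```text
time_s: 4.55
eef_pos: [539.7, -33.9, 214.2]
orientation: [2.387, 2.033, -0.002]
ft_force: [-0.6, -1.6, -0.6]
finger_gap: -0.0
t 4.55 tip [540.2 -34.9  41.2] gap -0.0 F [-0.6 -1.6 -0.6] az need -0.0 tilt [ 0.003 -0.006 -1.   ] move cm [-2.24 -0.67 -0.27]
[248.3 247.4] [ 24  22 397] [629.5 -29.1] to pin jig -4.6 -56.4
[220.5 262.4] [ 23  23 307] [620.1 -95.1] to pin jig -5.9 10.3
[263.1 269.4] [ 14  14 158] [688.1 -39.1] to pin jig -64.0 -55.8
[234.6 284.6] [ 23  24 378] [ 677.  -103.6] to pin jig -63.3 9.6
```

```bash

python3 -m inch '[{"x":0.3,"y":0,"z":0,"ax":0,"ay":0,"az":0,"jaw":0},{"x":0,"y":0,"z":0,"ax":0,"ay":0,"az":0,"jaw":0},{"x":-0.5,"y":-0.9,"z":0,"ax":0,"ay":0,"az":0,"jaw":0},{"x":0,"y":-0.9,"z":0,"ax":0,"ay":0,"az":0,"jaw":0},{"x":0,"y":0,"z":0,"ax":0,"ay":0,"az":0,"jaw":0}]'
python3 - <<'E'
from h import *
go(530,-56,44);cop()
b=ctrl.grab_frame("scene")[:,:,::-1];cv2.imwrite("pics/s5.png",b)
cv2.imwrite("pics/c5.png",cv2.resize(b[210:310,180:300],None,fx=6,fy=6,interpolation=cv2.INTER_CUBIC))
E
```

```text
time_s: 5.1
eef_pos: [520.2, -32.9, 214.2]
orientation: [2.388, 2.033, 0.0]
ft_force: [0.1, -1.2, 0.3]
finger_gap: -0.1
t 5.1 tip [520.9 -33.7  41.2] gap -0.1 F [ 0.1 -1.2  0.3] az need -0.02 tilt [ 0.004 -0.004 -1.   ] move cm [-2.06  1.26 -0.27]
[249.1 246. ] [ 23  22 388] [628.  -25.6] to pin jig -2.5 -59.6
[220.6 261.3] [ 22  23 274] [618.2 -93.4] to pin jig -3.7 9.0
[264.  267.8] [ 13  15 156] [686.6 -35.4] to pin jig -61.9 -59.2
[234.8 283.4] [ 22  24 341] [ 675.2 -101.7] to pin jig -61.3 8.0
```

View pics/c5.png

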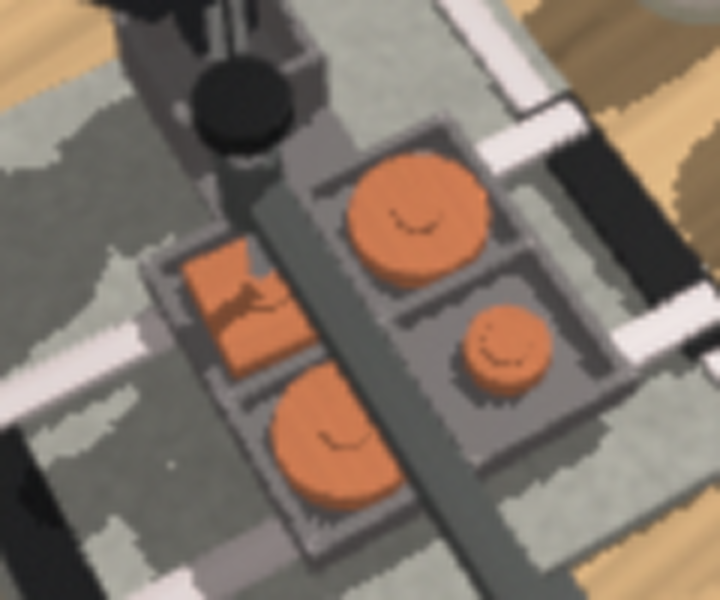

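```bash
python3 - <<'E'
from h import *
a=ray("scene",(223.6,254.6),54);b=ray("scene",(224.7,257.2),45)
print(a,b,(a-b)@EX,(a-b)@EY); p=np.array([616,-84])
print(proj("scene",[*p,54]),proj("scene",[*p,45]), proj("scene",[578.2+35.5*EX[0]+15.6*EY[0],-94+35.5*EX[1]+15.6*EY[1],45]))
go(530,-56,110)
E
```

```text
[615.26176319 -82.63631675] [617.07964419 -81.8341942 ] -1.666869000975928 -1.0814988104741965
[223.28842822 255.22146703] [223.54251041 257.44492717] [223.36437598 257.42757387]
t 5.2 tip [522.  -33.9  41.4] gap 0.2 F [0.5 0.6 0.2] az need -0.01 tilt [ 0.005 -0.005 -1.   ] move cm [-2.08  1.18 -6.85]
```

```bash

python3 -m inch '[{"x":-0.2,"y":0.2,"z":-1,"ax":0,"ay":0,"az":0,"jaw":0},{"x":0,"y":0,"z":-4.5,"ax":0,"ay":0,"az":0,"jaw":0},{"x":0,"y":0,"z":-4.5,"ax":0,"ay":0,"az":0,"jaw":0},{"x":0,"y":0,"z":-4.5,"ax":0,"ay":0,"az":0,"jaw":0},{"x":0,"y":0,"z":-2.5,"ax":0,"ay":0,"az":0,"jaw":0},{"x":0,"y":0,"z":0,"ax":0,"ay":0,"az":0,"jaw":0}]'
python3 -c "
from h import *
go(616,-84,185);cop()"
```

```text
time_s: 5.8
eef_pos: [522.6, -35.3, 394.0]
orientation: [2.388, 2.032, 0.002]
ft_force: [-0.0, -0.9, -0.2]
finger_gap: 0.1
t 5.8 tip [523.4 -36.1 221. ] gap 0.1 F [-0.  -0.9 -0.2] az need -0.03 tilt [ 0.005 -0.004 -1.   ] move cm [-3.24  9.88  3.66]
[249.2 246. ] [ 23  22 389] [628.1 -25.4] to pin jig -2.6 -59.7
[220.6 261.3] [ 22  23 274] [618.2 -93.4] to pin jig -3.7 9.0
[264.  267.8] [ 13  15 156] [686.6 -35.4] to pin jig -61.9 -59.2
[234.8 283.4] [ 22  24 342] [ 675.2 -101.7] to pin jig -61.3 8.0
```

Tray did not move. Going over the cap.

```bash

python3 -m inch '[{"x":-1,"y":3.3,"z":0,"ax":0,"ay":0,"az":0,"jaw":0},{"x":-1,"y":3.3,"z":0,"ax":0,"ay":0,"az":0,"jaw":0},{"x":-1,"y":3,"z":0.5,"ax":0,"ay":0,"az":0,"jaw":0},{"x":0,"y":0,"z":0.5,"ax":0,"ay":0,"az":0,"jaw":0},{"x":0,"y":0,"z":0,"ax":0,"ay":0,"az":0,"jaw":0}]'
python3 -c "
from h import *
go(616,-84,158)"
```

```text
time_s: 6.35
eef_pos: [612.4, -81.0, 376.7]
orientation: [-2.389, -2.035, 0.008]
ft_force: [-1.3, -0.1, 0.5]
finger_gap: 0.1
t 6.35 tip [611.4 -81.2 203.7] gap 0.1 F [-1.3 -0.1  0.5] az need 0.02 tilt [-0.006 -0.001 -1.   ] move cm [-0.19  0.52  4.57]
```

```bash

python3 -m inch '[{"x":-0.2,"y":0.5,"z":2,"ax":0,"ay":0,"az":0,"jaw":0},{"x":0,"y":0,"z":1.5,"ax":0,"ay":0,"az":0,"jaw":0},{"x":0,"y":0,"z":0,"ax":0,"ay":0,"az":0,"jaw":0}]'
python3 - <<'E'
from h import *
go(616,-84,158)
b=ctrl.grab_frame("scene")[:,:,::-1]
cv2.imwrite("pics/c6.png",cv2.resize(b[150:290,150:300],None,fx=4,fy=4,interpolation=cv2.INTER_CUBIC))
E
```

```text
time_s: 6.65
eef_pos: [614.1, -82.6, 338.6]
orientation: [-2.385, -2.033, 0.013]
ft_force: [-0.2, -0.9, 0.1]
finger_gap: -0.1
t 6.65 tip [612.1 -82.5 165.6] gap -0.1 F [-0.2 -0.9  0.1] az need 0.06 tilt [-0.011  0.001 -1.   ] move cm [-0.09  0.41  0.75]
```

View pics/c6.png

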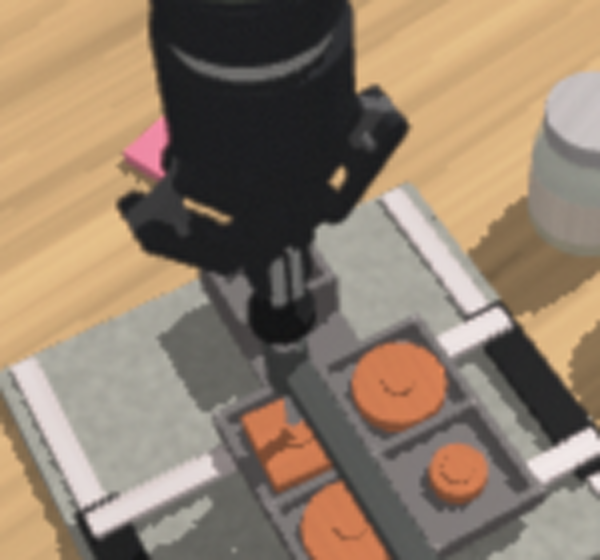

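Fingers stand over the cap. Pressing in small steps.

```bash

python3 -m inch '[{"x":0,"y":0.3,"z":0.3,"ax":-0.6,"ay":0,"az":0,"jaw":0},{"x":0,"y":0,"z":0.3,"ax":0,"ay":0,"az":0,"jaw":0},{"x":0,"y":0,"z":0.2,"ax":0,"ay":0,"az":0,"jaw":0}]'
python3 -c "
from h import *
go(616,-84,149)"
python3 -m inch '[{"x":0,"y":0,"z":0.2,"ax":0,"ay":0,"az":0,"jaw":0},{"x":0,"y":0,"z":0.2,"ax":0,"ay":0,"az":0,"jaw":0}]'
python3 -c "
from h import *
go(616,-84,149)"
```

```text
time_s: 7.0
eef_pos: [617.2, -82.4, 333.4]
orientation: [2.387, 2.037, 0.002]
ft_force: [-0.3, -0.5, 0.5]
finger_gap: -0.1
t 7.0 tip [617.7 -82.8 160.4] gap -0.1 F [-0.3 -0.5  0.5] az need 0.11 tilt [ 0.003 -0.002 -1.   ] move cm [-0.15 -0.16  1.14]
time_s: 7.2
eef_pos: [617.2, -82.4, 330.1]
orientation: [2.386, 2.036, 0.003]
ft_force: [-0.7, -0.6, 1.6]
finger_gap: -0.2
t 7.2 tip [618.  -82.8 157.1] gap -0.2 F [-0.7 -0.6  1.6] az need 0.12 tilt [ 0.004 -0.002 -1.   ] move cm [-0.15 -0.18  0.81]
```

```bash

python3 -m inch '[{"x":0,"y":0,"z":0.25,"ax":0,"ay":0,"az":0,"jaw":0},{"x":0,"y":0,"z":0.25,"ax":0,"ay":0,"az":0,"jaw":0}]'
python3 -m inch '[{"x":0,"y":0,"z":0.25,"ax":0,"ay":0,"az":0,"jaw":0},{"x":0,"y":0,"z":0.2,"ax":0,"ay":0,"az":0,"jaw":0}]'
python3 -c "
from h import *
go(616,-84,149)"
```

```text
time_s: 7.4
eef_pos: [617.2, -82.3, 325.4]
orientation: [2.386, 2.036, 0.003]
ft_force: [-0.9, -0.0, 1.8]
finger_gap: -0.0
time_s: 7.6
eef_pos: [617.2, -82.3, 322.1]
orientation: [2.385, 2.036, 0.004]
ft_force: [-7.1, 1.3, 20.5]
finger_gap: -0.1
t 7.6 tip [618.2 -82.8 149.1] gap -0.1 F [-7.1  1.3 20.5] az need 0.12 tilt [ 0.006 -0.003 -1.   ] move cm [-0.15 -0.2   0.01]
```

Met the disc at 149 mm with 20 N. Hold, then release.

```bash

python3 -m inch '[{"x":0,"y":0,"z":0.1,"ax":0,"ay":0,"az":0,"jaw":0},{"x":0,"y":0,"z":0.1,"ax":0,"ay":0,"az":0,"jaw":0}]'
python3 -m inch '[{"x":0,"y":0,"z":-0.6,"ax":0,"ay":0,"az":0,"jaw":0},{"x":0,"y":0,"z":-1.2,"ax":0,"ay":0,"az":0,"jaw":0},{"x":0,"y":0,"z":-4,"ax":0,"ay":0,"az":0,"jaw":0},{"x":0,"y":0,"z":0,"ax":0,"ay":0,"az":0,"jaw":0}]'
python3 - <<'E'
from h import *
# well now: tray start well + displacement
w=np.array([493,-50])+35.6*EX+15.8*EY;print(w)
go(*w,195);cop()
E
```

```text
time_s: 7.8
eef_pos: [616.9, -82.2, 322.3]
orientation: [2.384, 2.035, 0.005]
ft_force: [-2.9, 1.1, 7.0]
finger_gap: -0.2
time_s: 8.2
eef_pos: [616.9, -82.2, 383.1]
orientation: [2.384, 2.035, 0.005]
ft_force: [0.0, 0.4, 0.5]
finger_gap: 0.0
[530.66251895 -40.07353708]
t 8.2 tip [618.1 -82.8 210.1] gap 0.0 F [0.  0.4 0.5] az need 0.12 tilt [ 0.007 -0.003 -1.   ] move cm [ 2.84 -9.32  1.44]
[249.2 246. ] [ 23  22 387] [628.1 -25.4] to pin jig -2.6 -59.7
[220.6 261.3] [ 22  23 274] [618.2 -93.4] to pin jig -3.7 9.0
[264.  267.9] [ 14  15 156] [686.8 -35.5] to pin jig -62.1 -59.1
[234.8 283.5] [ 22  24 340] [ 675.4 -101.8] to pin jig -61.5 8.1
```

```bash

python3 -m inch '[{"x":0.9,"y":-3.1,"z":0,"ax":0,"ay":0,"az":0,"jaw":0},{"x":0.9,"y":-3.1,"z":0,"ax":0,"ay":0,"az":0,"jaw":0},{"x":0.9,"y":-3,"z":0,"ax":0.4,"ay":0,"az":0,"jaw":0},{"x":0,"y":0,"z":2,"ax":0,"ay":0,"az":0,"jaw":0},{"x":0,"y":0,"z":4,"ax":0,"ay":0,"az":0,"jaw":0},{"x":0,"y":0,"z":3,"ax":0,"ay":0,"az":0,"jaw":0},{"x":0,"y":0,"z":0,"ax":0,"ay":0,"az":0,"jaw":0}]'
python3 -c "
from h import *
go(530.7,-40.1,44)"
```

```text
time_s: 8.95
eef_pos: [524.7, -39.4, 285.6]
orientation: [-2.388, -2.037, 0.007]
ft_force: [-1.0, 0.9, 0.1]
finger_gap: -0.2
t 8.95 tip [523.8 -39.5 112.6] gap -0.2 F [-1.   0.9  0.1] az need 0.1 tilt [-0.005 -0.001 -1.   ] move cm [0.06 0.72 6.86]
```

```bash

python3 -m inch '[{"x":0,"y":0.5,"z":1,"ax":0,"ay":0,"az":0,"jaw":0},{"x":0,"y":0,"z":2.5,"ax":0,"ay":0,"az":0,"jaw":0},{"x":0,"y":0,"z":1.8,"ax":0,"ay":0,"az":0,"jaw":0},{"x":0,"y":0,"z":0.6,"ax":0,"ay":0,"az":0,"jaw":0},{"x":0,"y":0,"z":0,"ax":0,"ay":0,"az":0,"jaw":0}]'
python3 -c "
from h import *
go(530.7,-40.1,44);cop()"
```

```text
time_s: 9.45
eef_pos: [533.5, -41.2, 228.0]
orientation: [2.389, 2.037, -0.001]
ft_force: [-0.0, 0.0, -0.2]
finger_gap: 0.1
t 9.45 tip [533.7 -41.6  55. ] gap 0.1 F [-0.   0.  -0.2] az need 0.08 tilt [ 0.001 -0.002 -1.   ] move cm [ 0.1  -0.32  1.1 ]
[249.2 246. ] [ 23  22 387] [628.1 -25.4] to pin jig -2.6 -59.7
[220.6 261.3] [ 22  23 274] [618.2 -93.4] to pin jig -3.7 9.0
[264.  267.9] [ 14  15 156] [686.8 -35.5] to pin jig -62.1 -59.1
[234.8 283.5] [ 22  24 340] [ 675.4 -101.8] to pin jig -61.5 8.1
```

```bash

python3 -m inch '[{"x":0,"y":0,"z":0.9,"ax":0,"ay":0,"az":0,"jaw":0},{"x":0,"y":0,"z":0,"ax":0,"ay":0,"az":0,"jaw":0},{"x":0,"y":-0.7,"z":0,"ax":0,"ay":0,"az":0,"jaw":0},{"x":0,"y":-0.7,"z":0,"ax":0,"ay":0,"az":0,"jaw":0},{"x":0,"y":-0.7,"z":0,"ax":0,"ay":0,"az":0,"jaw":0},{"x":0,"y":-0.7,"z":0,"ax":0,"ay":0,"az":0,"jaw":0},{"x":0,"y":-0.7,"z":0,"ax":0,"ay":0,"az":0,"jaw":0},{"x":0,"y":-0.7,"z":0,"ax":0,"ay":0,"az":0,"jaw":0}]'
python3 -c "
from h import *
go(*(np.array([530.7,-40.1])-70*EX),44);cop()"
```

```text
time_s: 10.3
eef_pos: [492.7, -34.9, 222.6]
orientation: [2.382, 2.031, 0.011]
ft_force: [2.4, -0.3, -1.7]
finger_gap: -0.1
t 10.3 tip [495.  -35.6  49.6] gap -0.1 F [ 2.4 -0.3 -1.7] az need 0.07 tilt [ 0.013 -0.004 -1.   ] move cm [ 0.13 -3.41  0.52]
[243.3 237.5] [ 22  21 369] [603.8 -21.6] to pin jig 22.0 -59.7
[214.3 252.1] [ 20  23 233] [592.6 -90.4] to pin jig 22.1 10.1
[257.7 258.7] [ 14  14 155] [662.6 -31.5] to pin jig -37.6 -59.2
[228.8 273.6] [ 21  24 324] [650.9 -97.7] to pin jig -36.6 7.9
```

```bash

python3 -m inch '[{"x":0,"y":-0.6,"z":0.4,"ax":0,"ay":0,"az":0,"jaw":0},{"x":0,"y":-0.6,"z":0.2,"ax":0,"ay":0,"az":0,"jaw":0},{"x":0,"y":-0.6,"z":0,"ax":0,"ay":0,"az":0,"jaw":0},{"x":0,"y":-0.6,"z":0,"ax":0,"ay":0,"az":0,"jaw":0},{"x":0,"y":-0.5,"z":0,"ax":0,"ay":0,"az":0,"jaw":0},{"x":0,"y":0,"z":0,"ax":0,"ay":0,"az":0,"jaw":0}]'
python3 -c "
from h import *
go(*(np.array([530.7,-40.1])-70*EX),44);cop()"
```

```text
time_s: 10.95
eef_pos: [460.5, -29.6, 216.3]
orientation: [2.382, 2.031, 0.011]
ft_force: [0.5, -0.0, -0.6]
finger_gap: 0.1
t 10.95 tip [462.7 -30.3  43.3] gap 0.1 F [ 0.5 -0.  -0.6] az need 0.08 tilt [ 0.013 -0.004 -1.   ] move cm [ 0.11 -0.13 -0.07]
[236.7 226.6] [ 21  21 329] [572.7 -14.8] to pin jig 53.8 -61.5
[208.1 239.6] [ 18  22 268] [559.5 -82.3] to pin jig 56.1 7.3
[249.9 246.9] [ 13  13 143] [630.7 -25.7] to pin jig -5.3 -59.9
[221.1 262. ] [ 21  22 275] [620.2 -93.6] to pin jig -5.7 8.8
```

```bash

python3 -m inch '[{"x":0,"y":-0.3,"z":0,"ax":0,"ay":0,"az":0,"jaw":0},{"x":0,"y":0,"z":0,"ax":0,"ay":0,"az":0,"jaw":0},{"x":-0.6,"y":0.6,"z":0,"ax":0.6,"ay":0,"az":0,"jaw":0},{"x":-0.6,"y":0,"z":0,"ax":0,"ay":0,"az":0,"jaw":0},{"x":-0.6,"y":0,"z":0,"ax":0,"ay":0,"az":0,"jaw":0},{"x":-0.6,"y":0,"z":0,"ax":0,"ay":0,"az":0,"jaw":0},{"x":-0.6,"y":0,"z":0,"ax":0,"ay":0,"az":0,"jaw":0},{"x":-0.6,"y":0,"z":0,"ax":0,"ay":0,"az":0,"jaw":0}]'
python3 -c "
from h import *
go(500,-50,44);cop()"
```

```text
time_s: 11.8
eef_pos: [457.2, -67.5, 215.6]
orientation: [-2.387, -2.038, -0.0]
ft_force: [1.0, 1.7, 1.4]
finger_gap: 0.1
t 11.8 tip [456.9 -67.1  42.6] gap 0.1 F [1.  1.7 1.4] az need 0.16 tilt [-0.002  0.002 -1.   ] move cm [ 2.37  3.99 -0.15]
[230.5 230.7] [  9  18 109] [572.4 -31.8] to pin jig 51.4 -44.6
[198.8 243.1] [ 27  25 397] [ 553.8 -102.5] to pin jig 58.4 28.1
[238.9 250.5] [11 13 96] [622.6 -48.9] to pin jig -0.9 -35.7
[210.7 264.7] [ 24  23 430] [ 611.5 -113.5] to pin jig -0.3 29.9
```

```bash

python3 -m inch '[{"x":-0.6,"y":0,"z":0,"ax":0,"ay":0,"az":0,"jaw":0},{"x":-0.6,"y":0,"z":0,"ax":0,"ay":0,"az":0,"jaw":0},{"x":-0.6,"y":0,"z":0,"ax":0,"ay":0,"az":0,"jaw":0},{"x":-0.6,"y":0,"z":0,"ax":0,"ay":0,"az":0,"jaw":0},{"x":0,"y":0,"z":0,"ax":0,"ay":0,"az":0,"jaw":0}]'
python3 -c "
from h import *
go(500,-50,44);cop()"
```

```text
time_s: 12.35
eef_pos: [452.7, -94.6, 215.5]
orientation: [-2.39, -2.037, 0.002]
ft_force: [-0.1, -0.4, 0.7]
finger_gap: -0.5
t 12.35 tip [452.3 -94.6  42.5] gap -0.5 F [-0.1 -0.4  0.7] az need 0.06 tilt [-0.002  0.    -1.   ] move cm [ 5.15  4.   -0.16]
[208.7 237.5] [ 15  21 225] [556.  -78.2] to pin jig 60.1 3.8
[186.9 248.8] [ 27  25 412] [ 549.2 -129.5] to pin jig 58.7 55.6
[223.9 259.8] [11 11 79] [619.8 -86.2] to pin jig -4.1 1.5
[198.5 271. ] [ 24  23 449] [ 607.1 -140.6] to pin jig -0.3 57.3
```

```bash

python3 -m inch '[{"x":-0.3,"y":0,"z":0,"ax":0,"ay":0,"az":0,"jaw":0},{"x":-0.2,"y":0,"z":0,"ax":0,"ay":0,"az":0,"jaw":0},{"x":0,"y":0,"z":0,"ax":0,"ay":0,"az":0,"jaw":0},{"x":0.4,"y":0,"z":0,"ax":0,"ay":0,"az":0,"jaw":0},{"x":0,"y":0,"z":0,"ax":0,"ay":0,"az":0,"jaw":0}]'
python3 - <<'E'
from h import *
go(500,-50,44);cop()
b=ctrl.grab_frame("scene")[:,:,::-1]
cv2.imwrite("pics/c7.png",cv2.resize(b[205:305,170:290],None,fx=6,fy=6,interpolation=cv2.INTER_CUBIC))
E
```

```text
time_s: 12.9
eef_pos: [452.3, -95.4, 215.3]
orientation: [-2.389, -2.037, 0.004]
ft_force: [0.0, 0.1, -0.7]
finger_gap: 0.0
t 12.9 tip [451.8 -95.4  42.3] gap 0.0 F [ 0.   0.1 -0.7] az need 0.07 tilt [-0.003 -0.    -1.   ] move cm [ 5.25  4.04 -0.18]
[207.8 238.2] [ 17  21 267] [556.2 -80.7] to pin jig 59.6 6.3
[184.8 249.9] [ 27  25 414] [ 548.6 -134.4] to pin jig 58.5 60.5
[222.5 260. ] [ 13  13 108] [618.4 -88.6] to pin jig -3.1 4.2
[196.4 272.1] [ 24  23 450] [ 606.4 -145.3] to pin jig -0.3 62.0
```

View pics/c7.png

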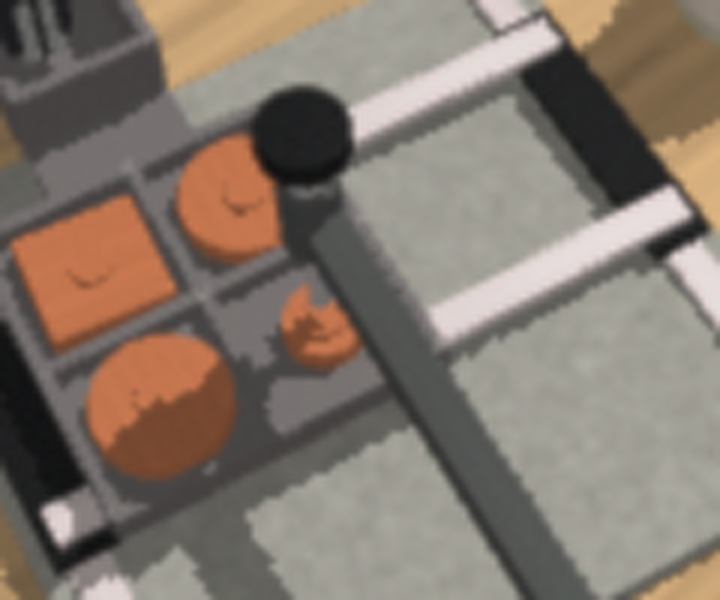

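The small lid sits under the pin to about 1 mm. Pin tip is at crop (320,297), px (223.3,254.5); the lid's disc centre is at px (223.8,257.8) against an expected (223.5,257.4). All four lids lie flat. Lift out and press.

```bash

python3 -m inch '[{"x":0,"y":0,"z":-1,"ax":0,"ay":0,"az":0,"jaw":0},{"x":0,"y":0,"z":-4.5,"ax":0,"ay":0,"az":0,"jaw":0},{"x":0,"y":0,"z":-4.5,"ax":0,"ay":0,"az":0,"jaw":0},{"x":0,"y":0,"z":-4.5,"ax":0,"ay":0,"az":0,"jaw":0},{"x":0,"y":0,"z":-2,"ax":0,"ay":0,"az":0,"jaw":0},{"x":0,"y":0,"z":0,"ax":0,"ay":0,"az":0,"jaw":0}]'
python3 -c "
from h import *
go(616,-84,205);cop()"
python3 -m inch '[{"x":0.9,"y":4,"z":0,"ax":0,"ay":0,"az":0,"jaw":0},{"x":0.9,"y":4,"z":0,"ax":0,"ay":0,"az":0,"jaw":0},{"x":0.9,"y":4,"z":0,"ax":0,"ay":0,"az":0,"jaw":0},{"x":0.9,"y":3.5,"z":0,"ax":0,"ay":0,"az":0,"jaw":0},{"x":0,"y":0,"z":0,"ax":0,"ay":0,"az":0,"jaw":0},{"x":0,"y":0,"z":0,"ax":0,"ay":0,"az":0,"jaw":0}]'
python3 -c "
from h import *
go(616,-84,165)"
```

```text
time_s: 13.6
eef_pos: [451.9, -95.0, 389.2]
orientation: [-2.388, -2.037, 0.006]
ft_force: [-0.3, 0.7, 0.6]
finger_gap: 0.2
t 13.6 tip [451.1 -95.1 216.2] gap 0.2 F [-0.3  0.7  0.6] az need 0.1 tilt [-0.005 -0.001 -1.   ] move cm [ 3.7  16.12  1.04]
[207.9 238.2] [ 17  21 268] [556.3 -80.5] to pin jig 59.5 6.1
[184.8 249.9] [ 27  25 413] [ 548.6 -134.4] to pin jig 58.5 60.5
[222.5 260. ] [ 13  13 108] [618.4 -88.6] to pin jig -3.1 4.2
[196.4 272.1] [ 24  23 450] [ 606.4 -145.3] to pin jig -0.3 62.0
time_s: 14.25
eef_pos: [611.3, -82.3, 376.2]
orientation: [-2.379, -2.027, 0.022]
ft_force: [-1.1, -0.1, -0.5]
finger_gap: -0.2
t 14.25 tip [607.6 -81.8 203.3] gap -0.2 F [-1.1 -0.1 -0.5] az need 0.01 tilt [-0.021  0.003 -1.   ] move cm [-0.08  0.95  3.81]
```

```bash

python3 -m inch '[{"x":-0.1,"y":0.5,"z":2,"ax":-1.2,"ay":0,"az":0,"jaw":0},{"x":0,"y":0,"z":1.3,"ax":0,"ay":0,"az":0,"jaw":0},{"x":0,"y":0,"z":0.2,"ax":0,"ay":0,"az":0,"jaw":0},{"x":0,"y":0,"z":0,"ax":0,"ay":0,"az":0,"jaw":0}]'
python3 -c "
from h import *
go(617,-83,149)"
```

```text
time_s: 14.65
eef_pos: [611.4, -83.9, 337.4]
orientation: [-2.388, -2.032, 0.009]
ft_force: [0.1, 1.1, -0.6]
finger_gap: -0.4
t 14.65 tip [610.  -83.7 164.4] gap -0.4 F [ 0.1  1.1 -0.6] az need -0.04 tilt [-0.008  0.001 -1.   ] move cm [0.18 0.69 1.53]
```

```bash

python3 -m inch '[{"x":0.1,"y":0.6,"z":0,"ax":-0.4,"ay":0,"az":0,"jaw":0},{"x":0,"y":0,"z":0.3,"ax":0,"ay":0,"az":0,"jaw":0},{"x":0,"y":0,"z":0.3,"ax":0,"ay":0,"az":0,"jaw":0},{"x":0,"y":0,"z":0.1,"ax":0,"ay":0,"az":0,"jaw":0}]'
python3 -c "
from h import *
go(617,-83,149)"
```

```text
time_s: 15.05
eef_pos: [617.9, -84.2, 332.5]
orientation: [2.392, 2.034, 0.002]
ft_force: [0.7, -0.1, 0.3]
finger_gap: 0.1
t 15.05 tip [618.3 -84.3 159.5] gap 0.1 F [ 0.7 -0.1  0.3] az need -0.07 tilt [ 0.002 -0.001 -1.   ] move cm [ 0.11 -0.15  1.05]
```

```bash

python3 -m inch '[{"x":0,"y":0,"z":0.25,"ax":0,"ay":0,"az":0,"jaw":0},{"x":0,"y":0,"z":0.25,"ax":0,"ay":0,"az":0,"jaw":0},{"x":0,"y":0,"z":0.25,"ax":0,"ay":0,"az":0,"jaw":0}]'
python3 -c "
from h import *
go(617,-83,149)"
python3 -m inch '[{"x":0,"y":0,"z":0.25,"ax":0,"ay":0,"az":0,"jaw":0},{"x":0,"y":0,"z":0.15,"ax":0,"ay":0,"az":0,"jaw":0}]'
python3 -c "
from h import *
go(617,-83,149)"
```

```text
time_s: 15.35
eef_pos: [618.0, -84.2, 325.3]
orientation: [2.391, 2.034, 0.002]
ft_force: [0.1, -0.4, 0.6]
finger_gap: 0.2
t 15.35 tip [618.5 -84.4 152.3] gap 0.2 F [ 0.1 -0.4  0.6] az need -0.06 tilt [ 0.003 -0.001 -1.   ] move cm [ 0.11 -0.18  0.33]
time_s: 15.55
eef_pos: [618.0, -84.1, 322.2]
orientation: [2.39, 2.033, 0.003]
ft_force: [-5.1, 1.6, 14.9]
finger_gap: 0.2
t 15.55 tip [618.6 -84.4 149.2] gap 0.2 F [-5.1  1.6 14.9] az need -0.06 tilt [ 0.004 -0.001 -1.   ] move cm [ 0.11 -0.19  0.01]
```

Met the small lid's disc at 149 mm with 15 N. Hold, then release and clear away.

```bash

python3 -m inch '[{"x":0,"y":0,"z":0.1,"ax":0,"ay":0,"az":0,"jaw":0}]'
python3 -m inch '[{"x":0,"y":0,"z":0.1,"ax":0,"ay":0,"az":0,"jaw":0}]'
python3 -m inch '[{"x":0,"y":0,"z":0.1,"ax":0,"ay":0,"az":0,"jaw":0}]'
python3 -m inch '[{"x":0,"y":0,"z":-0.6,"ax":0,"ay":0,"az":0,"jaw":0},{"x":0,"y":0,"z":-1.2,"ax":0,"ay":0,"az":0,"jaw":0},{"x":0,"y":0,"z":-4,"ax":0,"ay":0,"az":0,"jaw":0},{"x":0,"y":0,"z":-4,"ax":0,"ay":0,"az":0,"jaw":0},{"x":0,"y":-4,"z":0,"ax":0,"ay":0,"az":0,"jaw":0},{"x":0,"y":-4,"z":0,"ax":0,"ay":0,"az":0,"jaw":0},{"x":0,"y":-4,"z":0,"ax":0,"ay":0,"az":0,"jaw":0},{"x":0,"y":0,"z":0,"ax":0,"ay":0,"az":0,"jaw":0}]'
python3 - <<'E'
from h import *
go(616,-84,205);cop()
b=ctrl.grab_frame("scene")[:,:,::-1]
cv2.imwrite("pics/c8.png",cv2.resize(b[160:350,110:370],None,fx=3,fy=3,interpolation=cv2.INTER_CUBIC))
E
```

```text
time_s: 15.65
eef_pos: [617.9, -84.1, 322.3]
orientation: [2.39, 2.033, 0.003]
ft_force: [-3.6, 1.2, 9.3]
finger_gap: 0.5
time_s: 15.75
eef_pos: [617.8, -84.0, 322.4]
orientation: [2.389, 2.033, 0.004]
ft_force: [-2.4, 0.3, 6.3]
finger_gap: 0.2
time_s: 15.85
eef_pos: [617.7, -84.0, 322.3]
orientation: [2.389, 2.032, 0.004]
ft_force: [-3.3, 0.9, 7.5]
finger_gap: -0.0
time_s: 16.65
eef_pos: [496.7, -64.4, 426.9]
orientation: [2.386, 2.03, 0.009]
ft_force: [0.6, -0.1, 0.4]
finger_gap: 0.3
t 16.65 tip [498.4 -65.  253.9] gap 0.3 F [ 0.6 -0.1  0.4] az need -0.05 tilt [ 0.01  -0.003 -1.   ] move cm [1.000e-02 1.186e+01 5.020e+00]
[207.9 238.2] [ 17  21 268] [556.3 -80.5] to pin jig 59.5 6.1
[184.8 249.9] [ 27  25 415] [ 548.6 -134.4] to pin jig 58.5 60.5
[222.5 260. ] [ 13  13 108] [618.4 -88.6] to pin jig -3.1 4.2
[196.4 272.1] [ 24  23 450] [ 606.4 -145.3] to pin jig -0.3 62.0
```

View pics/c8.png

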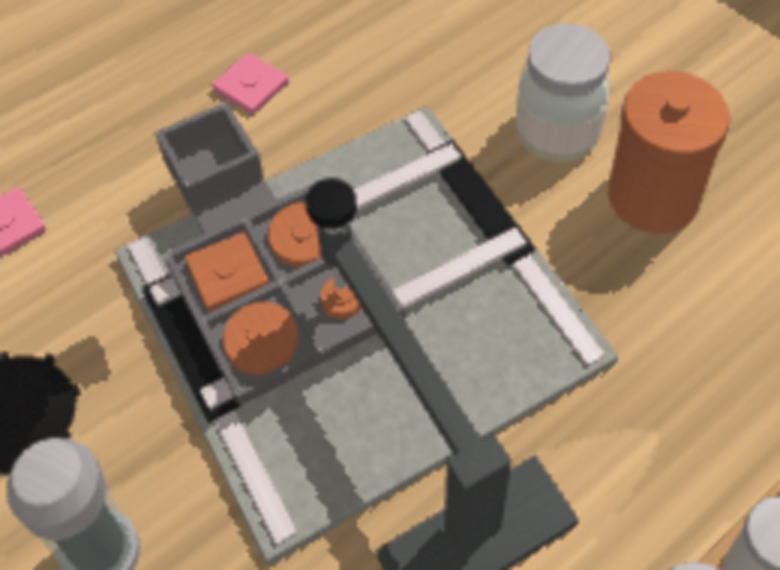

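The pin is up (cap at (331,203) in the crop), the small lid is under it at (340,298), and all lids are flat. The bystanders are in place and the gripper is clear.

```bash
python3 -c "
from plant import ctrl
print(ctrl.hand_in())"
```

```text
the job is handed in; nothing more can be done
None
```

I marked both lids and handed the job in at about 16.7 s. The interface gave no verdict.

- **Square lid:** I slid the tray until its disc was about 2 mm from the pin's axis. The pin met the disc with the fingertips at 149 mm, which is about 9 mm of pin travel. The wrist force read 20 N, then 7 N after 0.2 s of holding. I then let the pin spring back up.
- **Small round lid:** I did the same with its disc about 1 mm from the axis. It met at the same height, at 15 N, and I held it at 6–9 N for 0.3 s before releasing. The lid is still under the raised pin.

**Last checks:** the final picture shows the pin up, all four lids flat in their nests, the bystanders in view where they were, and the gripper clear. Tracked lid positions were the same before and after the small lid's press, so the tray did not move.

**What went wrong or disagreed:**
- **First descent:** it stopped short, so the first push was made with the fingertips only just at the well's rim. The tray still moved as planned and I lowered the fingers properly afterwards.
- **Camera disagreement:** the top and scene cameras differed by about 4–6 mm on the pin's position. I used a blend of the two, and close views of the pin tip over each disc agreed with it.
- **Small lid readout:** the raw colour-blob reading put it 3–4 mm off in each direction, but the stand's arm hides part of that lid. I relied on the lid's visible outline and the tracked tray movement instead.

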